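# Load a column into the vee clamp

## Robot

A 6-joint arm with a two-finger parallel gripper is mounted at the origin on a cart in front of the work surface, level with it; the furniture and walls round the work are solid. World frame = base frame: x ahead of the robot, y to its left, z up, the work surface at z = 0. Lengths are in m, angles in rad, forces in N, time in s.
With the tool pointing down it reaches from about 0.4 to 0.825 m from the base axis. Payload 7 kg.
Tool frame: the origin (TCP) lies at the centre of the arm's flange, where the gripper is bolted on; the fingertips stand 178 mm ahead of it and the grasp point (between the pads) lies ahead of it (tcp_to_grasp is the z of the grasp point in the tool frame, in m); z points along the fingers, x is the direction in which the jaws open and shut, and the axes are right-handed (so a half turn about z gives the same grasp; the last joint's range is limited). The gripper opens to 88 mm and grips with 3 to 60 N. Pads are 19 mm wide; open, the fingers measure 130 mm over their backs; the gripper's body (78 mm by 193 mm) begins 47 mm behind the grasp point.
Start: joints at [1.43, 0.359, 0.012, 0, -1.224, -0.288], TCP at [0.281, 0.614, 0.405] pointing down, gripper open.
Joint ranges: [-3.07, 3.07], [-1.43, 2.12], [-1.02, 1.25], [-3.03, 1.67], [-3.05, -0], [-3.03, 3.03]. Speed limits (rad/s): [2.39, 2.39, 3.01, 3.14, 3.14, 3.14].

## Interface

Orientations are given as [roll, pitch, yaw] about the fixed x, y, z axes, in that order (R = Rz(yaw) Ry(pitch) Rx(roll)).
In Python, from station import get_state, grab_frame, job_done, tcp_to_grasp gives the robot as it stands.
- The arm moves only by the tool drive_tool, never from a script. Its argument "moves" is a list of rows, each a list of 7 numbers: the shift along the tool's x, y, z in mm, then the turn, a rotation vector about the tool's x, y, z in degrees, then the closure, from -1 (fully open) to 1 (shut), so that 0 is half open. In form: [[dx, dy, dz, ax, ay, az, claw], ...]. A call has 1 to 12 rows; each row is the pose to reach, as a shift and turn from the pose commanded when the call began, along the tool's axes at that moment; what a row does not reach only later rows make up. A row lasts 1/8 s, in which the tool goes at most 62.5 mm and 10.7 degrees, less where a joint would pass 70% of its speed; a pose out of reach is approached as far as the arm can. A call with a gripper value outside its range is refused whole. The fingers move at their own pace and stop on an object; "grip_force" is the grip in N (left out, the last holds). Time passes only in rows, so rows that repeat a pose let the fingers close. It gives the time, the measured TCP pose, the force and the opening at its end, in the units of the state.
- get_state(): the state, without advancing time (a new reading comes with each control period).
- grab_frame(name): name is "side" or "top"; returns a dict with "img" (400x640x3 uint8, red, green, blue), "range_z" (400x640 float32, m along the optical axis (not along the pixel's ray), 0 where there is no reading), "fovy" (degrees; the focal length in pixels is half the picture's height over the tangent of half this angle, whatever the lens; pixels are square), "cx", "cy" (the principal point, pixels), "rvec" (rotation vector, rad) and "tvec" (3), from world to camera coordinates, as OpenCV has them. Camera axes: x right, y down, z forward; pixel columns grow to the right and rows downward; lengths in m; the calibration is good to about 2 mm. A picture is of the moment at which its call begins.
- job_done(): hands the job in, once; it reports no verdict.
The state is a dict: "t": time; "q": joint angles; "qd": joint speeds; "joint_efforts": joint torques, N m; "eef_pos": TCP position; "ee_rot": TCP orientation; "force": force on the tool from outside, world axes, zero at the start; "moment": the same for the moment, N m; "width": finger opening in m.
Only numpy, scipy, OpenCV 4.12 (cv2) and the standard library are available. Lean on these libraries where they do the work, as an engineer would, in place of code of your own. Each camera call takes 0.05 s, during which the arm holds its last target. There are 200 camera calls.

## Task

Clamp the steel column in its stand: pull up the red T-handle of the spring plunger and turn it into its rest notch so the pad stays up by itself, then, without lifting the column, roll it down the white loading deck into the vee and let it settle there. With the pad still up, slide the column along the vee until its end touches the blue stop plate, then turn the handle back so the spring brings the pad down onto the column, and let go. Leave the other things on the bench where they are.

Things in the scene. Friction and masses are not known exactly. Their poses are not given: they have to be found in the camera images.
- clamp_stand: Fixed grey and aluminium clamp stand, base 235 x 159 x 10 mm; origin on the bench under it. Its +x is the rolling direction (loading deck to vee), +y points to the blue stop plate, z up. The vee, 90 degrees, runs along y at x = 55 mm from y = -55 mm (open end, nothing but the low base beside it) to the stop plate; its far flank rises to 52 mm.
- deck_lip (a point): Middle of the lower edge of the white loading deck, where the near flank of the vee begins: x = 37, y = 7.5, z = 34 mm in the stand's frame; axes as the stand's. The deck is 125 mm wide (y -55 to 70 mm) and falls 4 degrees toward the vee from x = -113 mm (44 mm high), where a front lip stands 8 mm above it.
- vee_seat (a point): Point where the column's centre lies when it is seated in the vee and touches the stop plate: 55, 0, 47 mm in the stand's frame; axes as the stand's. The spring plunger stands upright above this point.
- stop_face (a point): Point on the face of the blue stop plate (40 mm wide, z 22 to 72 mm) on the line of the seated column: 55, 70, 47 mm in the stand's frame; axes as the stand's. Behind it stands the frame's post, 46 mm wide, y 72 to 92 mm.
- beam_end (a point): Free end, top, of the 30 mm wide beam (z 102 to 116 mm) that reaches from the post over the vee: 55, -18, 116 mm in the stand's frame; axes as the stand's. On the beam, at x = 55, y = 0 mm, a slotted steel sleeve, 34 mm diameter, rises to z = 152 mm; the plunger runs through it.
- plunger (a joint): Height of the spring plunger with its 22 mm round pad: 0 = down (pad underside 61 mm above the bench, blocking the vee), about 0.008 m when the pad rests on a seated column, 0.025 m parked in the rest notch, 0.032 m upper end of travel. The spring pulls down with 4.5 N at 0 to 9.5 N at the top.
- handle (a joint): Turn of the T-handle, rad, counterclockwise from above: 0 = cross pin in the long slot, the plunger slides but cannot turn; end stops -0.04 and 1.26. With the plunger raised to 0.030 m (at least 0.0275) it turns; at 1.2 (0.95 to 1.26) the pin sinks into the 2.5 mm deep rest notch and stays up. To bring it down: raise 4 mm, turn back to 0, lower or let go.
- handle_grip (a point): Centre of the red T-handle bar, 60 x 16 x 22 mm (length, width, height), 167 mm above the bench with the plunger down; it rises with the plunger and turns with the handle. x axis along the bar, y across its width. At its lowest the bar's underside is 4 mm above the sleeve.
- column: Steel column with blue end bands, 44 mm diameter, 140 mm long, 0.3 to 0.5 kg; origin at its centre, y axis along its length. It lies across the deck in a groove between two 2.4 mm ribs, centre at x = -63, z = 63 mm in the stand's frame, 12 to 30 mm short of the stop. A push of 2 to 4 N takes it over the rib within about 12 mm; it then rolls into the vee by itself.
- timer: White lab timer, 62 x 62 x 19 mm, beside the stand's post; origin under its centre. Bystander.
- tape_roll: Roll of brown tape, 92 mm wide, 48 mm high, beside the stand's post; origin under its centre. Bystander.
- label_roll: Roll of white labels, 60 mm wide, 26 mm high, on the open-end side of the deck; origin under its centre. Bystander.
Not all that is in view belongs to the job. What is shaped like the column but purple is not meant.

How it is judged:
By the outcome, as a careful person would: the job done as asked, in the order asked, and still so for the second after the job is handed in, with the robot touching nothing.
It also fails if it takes over 69 s, if anything falls off the work surface, if the arm or the gripper's body presses on something with over 40 N, if the wrist force passes 120 N, or if a joint passes its speed limit or range.

## Working session

There is one attempt and no reset: what is moved stays moved. The work goes in short steps, Python scripts to look and compute and a tool call to move; the robot and the scene stay as the last step left them, time stands still between calls to the robot, and variables do not carry over. Pictures are saved under pics/ and viewed, about 8 in all and at most 12, crops included, and the job is handed in when it is done.

Besides the shell and the picture viewer there is one more tool, called after ">>>" by a JSON object that holds its "name" and its "arguments". drive_tool: Moves the arm, as the interface text tells. Its arguments: {"type":"object","properties":{"moves":{"type":"array"},"grip_force":{"type":"number"}},"required":["moves"]}

```bash
mkdir -p pics; cat > h.py <<'E'
import numpy as np,cv2
from station import *
def cam(n):
    f=grab_frame(n);f['R']=cv2.Rodrigues(np.array(f['rvec'],float))[0];f['t']=np.array(f['tvec'],float).ravel()
    f['f']=200/np.tan(np.radians(f['fovy'])/2);return f
def pts(f,us,vs):
    z=f['range_z'][vs,us];c=np.stack([(us-f['cx'])/f['f']*z,(vs-f['cy'])/f['f']*z,z],-1)
    return (c-f['t'])@f['R']
def cloud(f):
    v,u=np.mgrid[:400,:640];return pts(f,u,v)
def proj(f,p):
    c=np.atleast_2d(p)@f['R'].T+f['t'];return c[:,:2]/c[:,2:]*f['f']+[f['cx'],f['cy']]
def save(n,img):cv2.imwrite(f'pics/{n}.png',img[...,::-1])
E
python3 - <<'E'
from h import *
s=get_state();print({k:np.round(v,3) for k,v in s.items()},tcp_to_grasp)
for n in('side','top'):
    f=cam(n);save(n+'1',f['img']);print(n,f['fovy'],-f['R'].T@f['t'],f['R'][2])
    np.save(n+'.npy',f,allow_pickle=True)
E
```

```text
{'t': np.float64(0.0), 'q': array([ 1.43 ,  0.359,  0.011, -0.   , -1.224, -0.288]), 'qd': array([-0.   ,  0.002,  0.001, -0.   , -0.   , -0.002]), 'joint_efforts': array([ 1.0000e-03, -5.8273e+01,  2.9306e+01,  6.9970e+00,  7.0000e-03,
       -0.0000e+00]), 'eef_pos': array([0.281, 0.614, 0.404]), 'ee_rot': array([-3.141e+00, -2.000e-03, -2.000e+00]), 'force': array([ 0.026,  0.871, -0.729]), 'moment': array([0.014, 0.021, 0.027]), 'width': np.float64(0.088)} 0.1593
side 46.6245556504594 [ 0.30325245 -1.04367342  0.57505387] [ 0.20981049  0.9097242  -0.35830357]
top 54.45872715254952 [0.32795831 0.04341352 1.11203283] [ 0.20825032  0.02944255 -0.97763231]
```

View pics/side1.png

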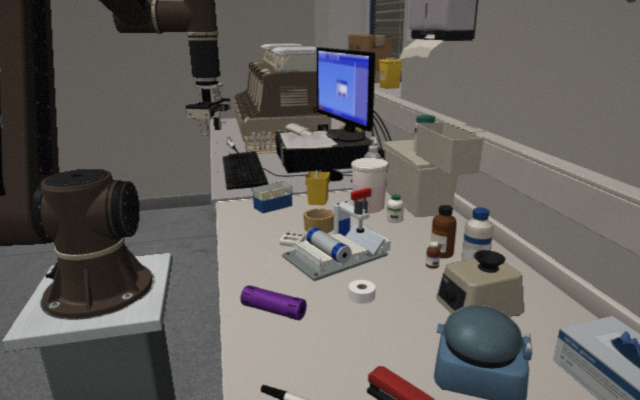

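View pics/top1.png

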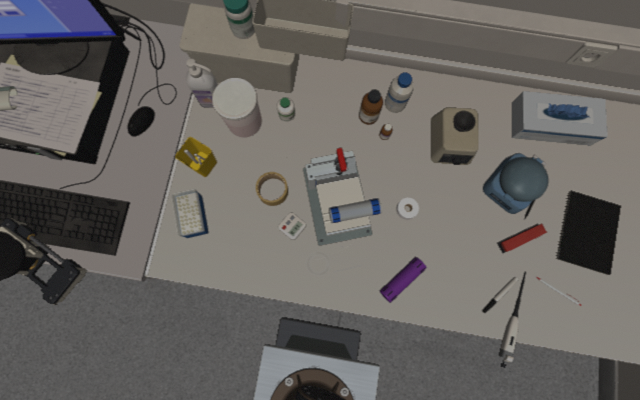

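Side picture: the stand is at about (335,248), with the column (silver, blue bands) at (328,244) and the red handle at (361,195). Top picture: the column is at (355,210) and the handle at (342,160). Two things are column-shaped: the blue-banded silver one at top (355,210) lies on the deck and fits. The purple one at (403,279) is the decoy. Next I measure and confirm in one crop.

```bash
python3 - <<'E'
from h import *
T=np.load('top.npy',allow_pickle=True).item();S=np.load('side.npy',allow_pickle=True).item()
for n,f,box in(('top',T,(290,130,400,260)),('side',S,(270,180,400,285))):
    P=cloud(f);hsv=cv2.cvtColor(f['img'],cv2.COLOR_RGB2HSV);x0,y0,x1,y1=box
    m=np.zeros((400,640),bool);m[y0:y1,x0:x1]=1
    h,s,v=[hsv[...,i].astype(int) for i in range(3)]
    red=m&((h<8)|(h>172))&(s>150)&(v>60)
    blue=m&(h>100)&(h<125)&(s>130)
    for nm,k in(('red',red),('blue',blue)):
        nn,l,st,c=cv2.connectedComponentsWithStats(k.astype(np.uint8))
        for i in range(1,nn):
            if st[i,4]<15: continue
            q=P[l==i];print(n,nm,st[i],c[i].round(1),'med',np.median(q,0).round(4),'lo',np.percentile(q,3,0).round(4),'hi',np.percentile(q,97,0).round(4))
            if nm=='red':
                t=q[q[:,2]>np.percentile(q[:,2],90)-.006];r=cv2.minAreaRect((t[:,:2]*1000).astype(np.float32));print('  redtop',r,len(t))
    b=m&(P[...,2]>.004)&(P[...,2]<.016)
    g=m&(P[...,2]>.004)&(P[...,2]<.2)
    for nm,k in(('base',b),('all',g)):
        nn,l,st,c=cv2.connectedComponentsWithStats(k.astype(np.uint8));i=1+np.argmax(st[1:,4])
        r=cv2.minAreaRect((P[l==i][:,:2]*1000).astype(np.float32));print(n,nm,r,st[i],cv2.boxPoints(r).round(0).tolist())
cr=lambda f,b:cv2.resize(f['img'][b[1]:b[3],b[0]:b[2]],(400,400),interpolation=cv2.INTER_CUBIC)
save('crop1',np.hstack([cr(T,(285,135,405,255)),cr(S,(275,175,395,295))]))
E
```

```text
top red [337 148   9  23 131] [341.  159.5] med [0.6441 0.0355 0.1768] lo [0.6204 0.0234 0.1622] hi [0.6701 0.0484 0.1803]
  redtop ((500.91949462890625, 33.29275131225586), (345.4638671875, 26.956830978393555), 1.1129684448242188) 110
top blue [371 200   9  14  94] [375.4 206.6] med [ 0.5598 -0.0782  0.0821] lo [ 0.5448 -0.089   0.0724] hi [ 0.5789 -0.0672  0.0863]
top blue [331 208   9  14  93] [335.3 214.5] med [0.5196 0.0253 0.0822] lo [0.5048 0.0141 0.0701] hi [0.5375 0.0361 0.0865]
top base ((574.5853271484375, 27.039108276367188), (233.2831573486328, 160.64828491210938), 21.657562255859375) [303 168  70  78 985] [[437.0, 59.0], [496.0, -91.0], [713.0, -5.0], [653.0, 145.0]]
top all ((591.1190795898438, 7.8454742431640625), (249.84912109375, 208.52944946289062), 21.657562255859375) [ 303  148   80   98 4914] [[437.0, 59.0], [513.0, -135.0], [746.0, -43.0], [669.0, 151.0]]
side red [351 188  20  12 159] [360.7 193.6] med [0.6461 0.0261 0.17  ] lo [0.6219 0.0161 0.1596] hi [0.675  0.0384 0.1781]
  redtop ((467.1688232421875, -493.50433349609375), (1147.13232421875, 48.02731704711
[... 229 characters left out ...]
[0.6071 0.0911 0.0271] hi [0.6368 0.1059 0.0696]
side blue [307 228  12  14  62] [310.9 233.4] med [0.5115 0.0203 0.077 ] lo [0.5048 0.0125 0.0569] hi [0.5289 0.0316 0.0858]
side blue [332 244  12  16  79] [335.8 249.8] med [ 0.5508 -0.0827  0.0753] lo [ 0.5446 -0.09    0.0534] hi [ 0.5679 -0.0741  0.0851]
side base ((583.908203125, 24.216819763183594), (247.12265014648438, 162.56851196289062), 20.90464973449707) [283 249 108  31 966] [[439.0, 56.0], [497.0, -96.0], [728.0, -8.0], [670.0, 144.0]]
side all ((658.63330078125, 276.2081298828125), (773.183349609375, 442.1854553222656), 83.05309295654297) [ 270  180  130  100 8125] [[392.0, -81.0], [831.0, -134.0], [925.0, 633.0], [486.0, 687.0]]
```

View pics/crop1.png

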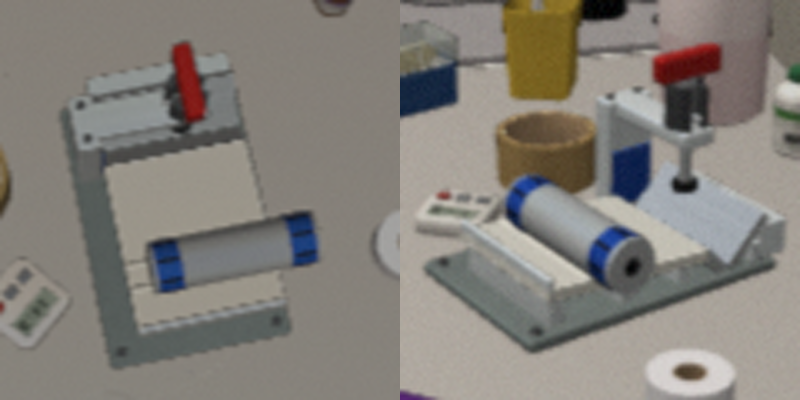

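The crop confirms it: the blue-banded silver column lies on the white deck, and the red T-handle is over the vee. Now I refine the handle and stand pose.

```bash
cat >> h.py <<'E'
def red(f,box):
    x0,y0,x1,y1=box;hsv=cv2.cvtColor(f['img'],cv2.COLOR_RGB2HSV).astype(int);h,s,v=hsv[...,0],hsv[...,1],hsv[...,2]
    m=np.zeros((400,640),bool);m[y0:y1,x0:x1]=1
    m&=((h<8)|(h>172))&(s>140)&(v>50);vs,us=np.where(m);return us,vs
def onplane(f,us,vs,z):
    d=np.stack([(us-f['cx'])/f['f'],(vs-f['cy'])/f['f'],np.ones(len(us))],-1)@f['R'];o=-f['R'].T@f['t']
    return o+d*((z-o[2])/d[:,2])[:,None]
def handle(f,ztop,box=(320,135,365,185)):
    us,vs=red(f,box);p=onplane(f,us,vs,ztop)[:,:2];r=cv2.minAreaRect((p*1000).astype(np.float32))
    c=p.mean(0);w,V=np.linalg.eigh(np.cov(p.T));a=np.degrees(np.arctan2(V[1,1],V[0,1]))%180
    return c,a,r,len(us)
def tgt(g,yaw,s=None):
    "tool-frame shift (mm) and z turn (deg) taking grasp point to g, tool down with yaw(deg)"
    from scipy.spatial.transform import Rotation as Ro
    s=s or get_state();R=Ro.from_euler('xyz',s['ee_rot']);goal=np.array(g)+[0,0,tcp_to_grasp]
    G=Ro.from_euler('xyz',[np.pi,0,np.radians(yaw)])
    return (R.inv().apply(goal-s['eef_pos'])*1000).round(1),np.degrees((R.inv()*G).as_rotvec()).round(1)
E
python3 - <<'E'
from h import *
T=np.load('top.npy',allow_pickle=True).item();S=np.load('side.npy',allow_pickle=True).item()
print(handle(T,.176)); print(handle(S,.167,(345,180,380,205)))
# white deck/column checks in stand frame about handle
P=cloud(T)
for yaw in(21.2,21.7):
    a=np.radians(yaw);ex=np.array([np.cos(a),np.sin(a)]);ey=np.array([-ex[1],ex[0]])
    c=handle(T,.176)[0];o=c-.055*ex
    b=[(np.array(q)-o)@np.c_[ex,ey] for q in([.5598,-.0782],[.5196,.0253])]
    B=[(np.array(q)/1000-o)@np.c_[ex,ey] for q in([437,59],[496,-91],[713,-5],[653,145])]
    print(yaw,'origin',o,'bands',np.round(b,4).tolist(),'base',np.round(B,3).tolist())
# heights along path
s=np.array([.281,.614]);e=np.array([.645,.03])
q=P.reshape(-1,3);q=q[T['range_z'].ravel()>0]
for k in np.linspace(.2,1,9):
    d=np.linalg.norm(q[:,:2]-(s+k*(e-s)),axis=1)<.13;print(round(k,1),np.percentile(q[d,2],99.8).round(3),end=' | ')
print()
# container near handle?
d=np.linalg.norm(q[:,:2]-e,axis=1);
for r in(.1,.15,.2,.25,.3):print(r,q[(d<r)][:,2].max().round(3))
E
```

```text
(array([0.64379488, 0.03542734]), np.float64(20.075194133364135), ((644.5740356445312, 35.50548553466797), (61.02959442138672, 15.909051895141602), 19.92449188232422), 133)
(array([0.64913526, 0.03380378]), np.float64(48.00396882662693), ((648.9329223632812, 35.403873443603516), (86.88744354248047, 49.02983856201172), 71.59513854980469), 167)
21.2 origin [0.59251707 0.01553799] bands [[-0.0644, -0.0756], [-0.0645, 0.0355]] base [[-0.129, 0.097], [-0.129, -0.064], [0.105, -0.063], [0.103, 0.099]]
21.7 origin [0.59269259 0.01509127] bands [[-0.0651, -0.0745], [-0.0641, 0.0365]] base [[-0.128, 0.098], [-0.129, -0.063], [0.104, -0.063], [0.104, 0.098]]
0.2 0.46 | 0.3 0.076 | 0.4 0.076 | 0.5 0.075 | 0.6 0.05 | 0.7 0.118 | 0.8 0.176 | 0.9 0.18 | 1.0 0.18 | 
0.1 0.181
0.15 0.181
0.2 0.181
0.25 0.181
0.3 0.289
```

```bash
python3 -c "
from h import *
print(tgt([.644,.0355,.225],111))"
```

```text
(array([ 374.7, -571. ,   20.1]), array([-1.000e-01, -0.000e+00,  1.344e+02]))
```

>>> {"name": "drive_tool", "arguments": {"moves": [[375,-571,20,0,0,134.4,-1],[375,-571,20,0,0,134.4,-1],[375,-571,20,0,0,134.4,-1],[375,-571,20,0,0,134.4,-1],[375,-571,20,0,0,134.4,-1],[375,-571,20,0,0,134.4,-1],[375,-571,20,0,0,134.4,-1],[375,-571,20,0,0,134.4,-1],[375,-571,20,0,0,134.4,-1],[375,-571,20,0,0,134.4,-1],[375,-571,20,0,0,134.4,-1],[375,-571,20,0,0,134.4,-1]], "grip_force": 40}}

```text
t: 1.6
eef_pos: [0.6454, 0.0317, 0.3831]
ee_rot: [-3.139, -0.0, 2.023]
force: [0.1, -0.5, -0.4]
width: 0.0878
```

```bash
python3 -c "
from h import *
s=get_state();print(s['t'],s['q'].round(2),s['eef_pos'],s['ee_rot']);print(tgt([.644,.0355,.200],111))"
```

```text
1.6 [ 0.35  0.33 -0.09  0.   -1.16 -1.47] [0.64537274 0.0317256  0.38313361] [-3.13934159e+00 -1.12321291e-05  2.02261290e+00]
(array([ 4. ,  0.5, 23.8]), array([-0.1,  0. ,  4.9]))
```

>>> {"name": "drive_tool", "arguments": {"moves": [[0,0,0,0,0,0,-1],[0,0,0,0,0,0,-1]]}}

```text
t: 1.85
eef_pos: [0.6438, 0.0359, 0.3846]
ee_rot: [-3.141, -0.0, 2.038]
force: [0.7, 0.2, -0.0]
width: 0.0874
```

```bash
python3 -c "
from h import *
s=get_state();print(s['t'],s['eef_pos'],s['ee_rot'],s['force']);print(tgt([.644,.0355,.200],111),tgt([.644,.0355,.1755],111))
f=cam('top');c=handle(f,.178);print(c);save('top2',cv2.resize(f['img'][100:250,260:440],(720,600)))"
```

```text
1.85 [0.6438004  0.03588031 0.3846118 ] [-3.14144758e+00 -7.86360847e-05  2.03848758e+00] [ 0.72522632  0.23725436 -0.02246266]
(array([-0.4,  0. , 25.3]), array([-0. , -0. ,  5.8])) (array([-0.4,  0. , 49.8]), array([-0. , -0. ,  5.8]))
(array([0.63356344, 0.0318742 ]), np.float64(19.192159882210746), ((636.4061889648438, 32.53548049926758), (44.753719329833984, 15.344321250915527), 20.10968589782715), 78)
```

>>> {"name": "drive_tool", "arguments": {"moves": [[0,0,20,0,0,5.8,-0.5],[0,0,40,0,0,5.8,-0.3],[0,0,50,0,0,5.8,-0.2],[0,0,50,0,0,5.8,0],[0,0,50,0,0,5.8,1],[0,0,50,0,0,5.8,1],[0,0,50,0,0,5.8,1],[0,0,50,0,0,5.8,1],[0,0,50,0,0,5.8,1]], "grip_force": 40}}

```text
t: 3.02
eef_pos: [0.6443, 0.0349, 0.3351]
ee_rot: [3.141, 0.001, 1.932]
force: [2.3, -4.0, 0.9]
width: 0.0156
```

```bash
python3 -c "
from h import *
s=get_state();print(s['t'],s['eef_pos'],s['ee_rot'],s['force'],s['moment'],s['width'])
f=cam('side');save('side2',cv2.resize(f['img'][150:275,290:420],(624,600)))"
```

```text
3.025 [0.64427878 0.03485087 0.33512117] [3.14117317e+00 9.88064629e-04 1.93233958e+00] [ 2.26939958 -3.9553287   0.9137311 ] [-1.52237959 -0.64936498  0.0436852 ] 0.015574570153760278
```

View pics/side2.png

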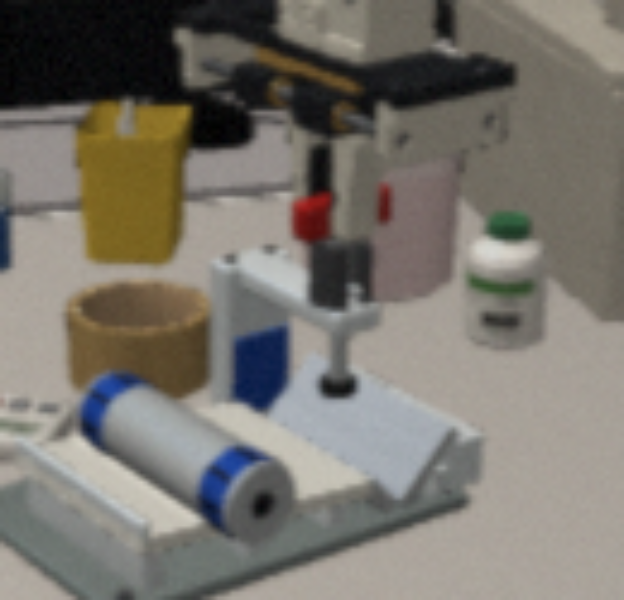

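The handle is gripped: red bar at (345,215), fingers clear of the sleeve. Lifting 30 mm.

>>> {"name": "drive_tool", "arguments": {"moves": [[-0.8,0,0,0,0,0,1],[-0.8,0,-6,0,0,0,1],[-0.8,0,-14,0,0,0,1],[-0.8,0,-22,0,0,0,1],[-0.8,0,-28,0,0,0,1],[-0.8,0,-30,0,0,0,1],[-0.8,0,-30,0,0,0,1],[-0.8,0,-30,0,0,0,1]]}}

```text
t: 4.08
eef_pos: [0.6444, 0.0346, 0.3629]
ee_rot: [-3.14, -0.001, 1.932]
force: [4.5, -3.9, -9.3]
width: 0.0153
```

>>> {"name": "drive_tool", "arguments": {"moves": [[-1,0.7,-2,0,0,0,1],[-1,0.7,-2,0,0,0,1],[-1,0.7,-2,0,0,-5,1],[-1,0.7,-2,0,0,-10,1]]}}

```text
t: 4.58
eef_pos: [0.645, 0.034, 0.3655]
ee_rot: [-3.14, -0.001, 2.109]
force: [3.1, -3.6, -10.3]
width: 0.0157
```

>>> {"name": "drive_tool", "arguments": {"moves": [[0,0,0,0,0,-8,1],[0,0,0,0,0,-16,1],[0,0,0,0,0,-24,1],[0,0,0,0,0,-32,1],[0,0,0,0,0,-40,1],[0,0,0,0,0,-48,1],[0,0,0,0,0,-54,1],[0,0,0,0,0,-58.5,1],[0,0,0,0,0,-58.5,1],[0,0,0,0,0,-58.5,1]]}}

```text
t: 5.82
eef_pos: [0.6469, 0.0328, 0.3671]
ee_rot: [-3.14, 0.004, 3.128]
force: [11.2, -10.0, -11.2]
width: 0.0156
```

>>> {"name": "drive_tool", "arguments": {"moves": [[-2,-2,1,0,0,0,1],[-2,-2,4,0,0,0,1],[-2,-2,7,0,0,0,1],[-2,-2,7.5,0,0,0,1],[-2,-2,7.5,0,0,0,1]]}}

```text
t: 6.45
eef_pos: [0.6478, 0.0317, 0.3599]
ee_rot: [-3.141, 0.002, 3.128]
force: [5.2, -4.0, -4.2]
width: 0.0157
```

>>> {"name": "drive_tool", "arguments": {"moves": [[-2,-2,0.5,0,0,0,1],[-2,-2,1,0,0,0,0.6],[-2,-2,1,0,0,0,0.2],[-2,-2,1,0,0,0,-0.4],[-2,-2,1,0,0,0,-0.4],[-2,-2,-40,0,0,0,-0.4],[-2,-2,-90,0,0,0,-0.4],[-2,-2,-90,0,0,0,-0.4],[-2,-2,-90,0,0,0,-0.4]]}}

```text
t: 7.58
eef_pos: [0.649, 0.0299, 0.4489]
ee_rot: [3.141, -0.0, 3.128]
force: [-0.1, 0.1, -0.5]
width: 0.0612
```

```bash
python3 -c "
from h import *
s=get_state();print(s['t'],s['q'].round(2),s['eef_pos'],s['ee_rot'],s['force'],s['width'])
f=cam('side');save('side3',cv2.resize(f['img'][150:275,290:420],(624,600)))
g=cam('top');print(handle(f,.192,(345,160,400,205)));us,vs=red(f,(345,160,400,205));print(np.percentile(pts(f,us,vs),[5,50,95],0).round(4))
"
```

```text
7.575 [ 0.35  0.29  0.02 -0.   -1.3  -0.36] [0.64902938 0.02989244 0.44891652] [ 3.14116531e+00 -1.25545882e-04  3.12773206e+00] [-0.12116722  0.07653783 -0.49446564] 0.06123483758252839
(array([0.64876681, 0.03209393]), np.float64(80.73367901483147), ((649.108642578125, 34.45738983154297), (104.32432556152344, 24.26439094543457), 81.26304626464844), 106)
[[0.6417 0.0029 0.1843]
 [0.6441 0.0194 0.1961]
 [0.6529 0.0563 0.2025]]
```

View pics/side3.png

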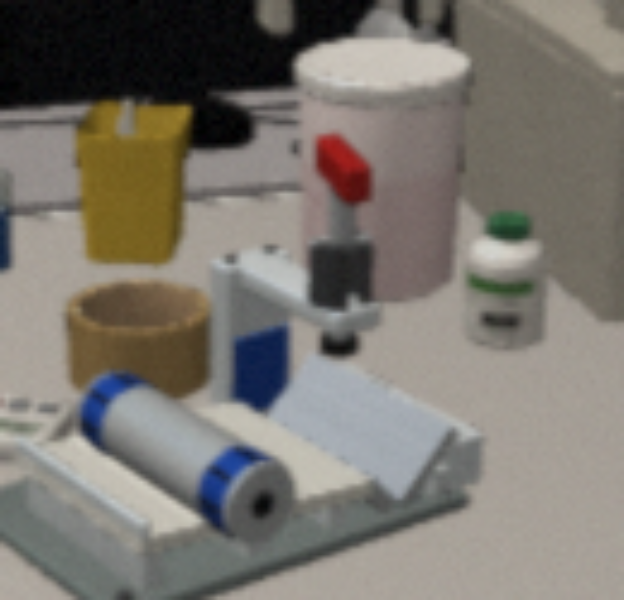

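The pad is parked up: bar at (343,168), pad just under the beam, top at z = 0.2025 as expected. Next, go behind the column.

```bash
cat >> h.py <<'E'
YAW=21.;_a=np.radians(YAW);EX=np.array([np.cos(_a),np.sin(_a)]);EY=np.array([-EX[1],EX[0]]);SEAT=np.array([.646,.0355]);O=SEAT-.055*EX
def st(x,y,z):return [*(O+x*EX+y*EY),z]
def inst(p):d=np.asarray(p)[...,:2]-O;return np.stack([d@EX,d@EY],-1)
E
python3 -c "
from h import *
for z in(.29,.16,.075):print(st(-.108,-.02,z),tgt(st(-.108,-.02,z),111))"
```

```text
[np.float64(0.5009937494718621), np.float64(-0.04158558430582798), 0.29] (array([147. , -73.5,  -1.1]), array([-0.1, -0.1, 68.2]))
[np.float64(0.5009937494718621), np.float64(-0.04158558430582798), 0.16] (array([146.8, -73.4, 128.9]), array([-0.1, -0.1, 68.2]))
[np.float64(0.5009937494718621), np.float64(-0.04158558430582798), 0.075] (array([146.6, -73.4, 213.9]), array([-0.1, -0.1, 68.2]))
```

>>> {"name": "drive_tool", "arguments": {"moves": [[50,-25,0,0,0,10,-0.5],[100,-50,0,0,0,20,-0.5],[147,-73.5,0,0,0,30,-0.5],[147,-73.5,20,0,0,40,-0.5],[147,-73.5,60,0,0,50,-0.5],[147,-73.5,100,0,0,60,-0.5],[147,-73.5,140,0,0,68.2,-0.5],[147,-73.5,165,0,0,68.2,-0.5],[147,-73.5,165,0,0,68.2,-0.5],[147,-73.5,165,0,0,68.2,-0.5]]}}

```text
t: 8.93
eef_pos: [0.5017, -0.0415, 0.2847]
ee_rot: [3.141, 0.0, 1.938]
force: [-0.3, -0.3, 0.1]
width: 0.0658
```

```bash
python3 -c "
from h import *
s=get_state();print(s['t'],s['q'].round(2),s['eef_pos'],s['ee_rot'],s['force'],s['width'],inst(s['eef_pos']));print(tgt(st(-.108,-.02,.076),111))"
```

```text
8.925 [ 0.31  0.19 -0.52  0.   -0.85 -1.51] [ 0.5016548  -0.04152082  0.28472883] [3.14145694e+00 3.68028920e-04 1.93808150e+00] [-0.32224646 -0.30117567  0.10645392] 0.06578550229691725 [-0.10735965 -0.02017644]
(array([ 0.2, -0.6, 49.4]), array([0., 0., 0.]))
```

>>> {"name": "drive_tool", "arguments": {"moves": [[0,0,20,0,0,0,-0.5],[0,0,40,0,0,0,-0.5],[0,0,49,0,0,0,-0.5],[0,0,49,0,0,0,-0.5],[0,4,49,0,0,0,-0.5],[0,8,49,0,0,0,-0.5],[0,10,49,0,0,0,-0.5],[0,12,49,0,0,0,-0.5],[0,14,49,0,0,0,-0.5]]}}

```text
t: 10.05
eef_pos: [0.5144, -0.0365, 0.2352]
ee_rot: [-3.142, -0.0, 1.938]
force: [0.1, -0.7, 0.6]
width: 0.0659
```

>>> {"name": "drive_tool", "arguments": {"moves": [[0,1.5,0,0,0,0,-0.5],[0,3,0,0,0,0,-0.5],[0,4.5,0,0,0,0,-0.5]]}}

```text
t: 10.42
eef_pos: [0.5162, -0.0359, 0.2344]
ee_rot: [-3.135, -0.001, 1.937]
force: [-11.2, -4.3, 9.2]
width: 0.0657
```

Pushing straight gives 12 N back and 9 N up: finger friction resists the roll. I'll back off, drop a little, and push forward and up together so the finger follows the rolling surface.

>>> {"name": "drive_tool", "arguments": {"moves": [[0,-6,0,0,0,0,-0.5],[0,-6,5,0,0,0,-0.5],[0,-6,5,0,0,0,-0.5],[0,-3,5,0,0,0,-0.5],[0,-1,4,0,0,0,-0.5],[0,1,1.5,0,0,0,-0.5],[0,3,-1,0,0,0,-0.5],[0,5,-3.5,0,0,0,-0.5]]}}

```text
t: 11.42
eef_pos: [0.5232, -0.0332, 0.2386]
ee_rot: [-3.141, -0.0, 1.937]
force: [-0.1, 0.5, -0.5]
width: 0.0657
```

```bash
cat >> h.py <<'E'
def bands(f,box):
    P=cloud(f);hsv=cv2.cvtColor(f['img'],cv2.COLOR_RGB2HSV).astype(int);h,s=hsv[...,0],hsv[...,1];x0,y0,x1,y1=box
    m=np.zeros((400,640),bool);m[y0:y1,x0:x1]=1;m&=(h>100)&(h<125)&(s>130)
    nn,l,st_,c=cv2.connectedComponentsWithStats(m.astype(np.uint8))
    for i in range(1,nn):
        if st_[i,4]>14:
            q=P[l==i];print(st_[i,4],c[i].round(0),'stand',np.median(inst(q),0).round(4),'y-range',np.percentile(inst(q)[:,1],[3,97]).round(4),'z',np.percentile(q[:,2],[50,97]).round(4))
E
python3 -c "
from h import *
s=get_state();print(s['t'],s['eef_pos'],s['force'],inst(s['eef_pos']))
f=cam('side');bands(f,(295,205,400,285));save('side4',cv2.resize(f['img'][150:275,290:420],(624,600)))"
```

```text
11.425 [ 0.52316428 -0.03318387  0.23860017] [-0.13332932  0.49089865 -0.45292492] [-0.08429112 -0.02010153]
77 [339. 248.] stand [-0.0666 -0.0772] y-range [-0.0858 -0.0681] z [0.0781 0.0869]
```

View pics/side4.png

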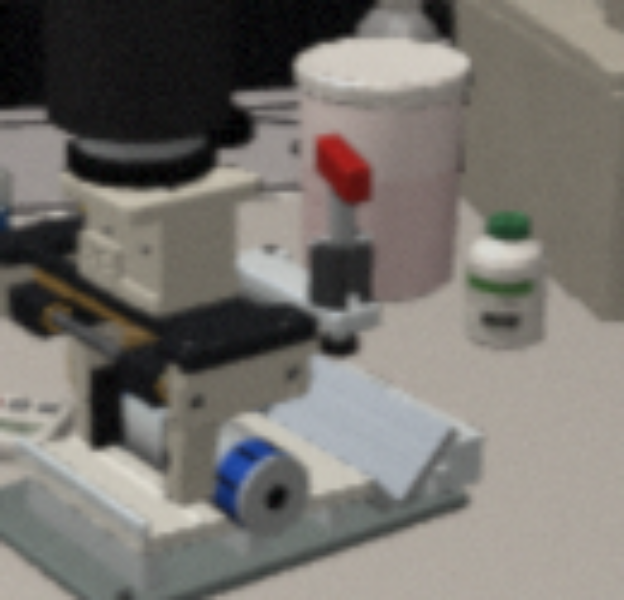

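Column at (265,485) in the crop has moved about 10 mm and the contact force is zero. It may be rolling, so I'll hold and let time pass.

>>> {"name": "drive_tool", "arguments": {"moves": [[0,-3,0,0,0,0,-0.5],[0,-3,0,0,0,0,-0.5],[0,-3,0,0,0,0,-0.5],[0,-3,0,0,0,0,-0.5]]}}

```text
t: 11.98
eef_pos: [0.5205, -0.0342, 0.2387]
ee_rot: [3.141, 0.0, 1.938]
force: [0.7, 0.1, -0.1]
width: 0.0658
```

```bash
python3 -c "
from h import *
s=get_state();print(s['t'],s['force'],inst(s['eef_pos']))
f=cam('side');bands(f,(295,205,400,285))"
```

```text
11.975 [ 0.67581458  0.12243305 -0.09089845] [-0.08714988 -0.02007383]
75 [372. 242.] stand [ 0.034  -0.0768] y-range [-0.0856 -0.0671] z [0.0655 0.0745]
```

```bash
python3 -c "
from h import *
f=cam('side');bands(f,(295,205,400,285))
T=np.load('top.npy',allow_pickle=True).item();S=np.load('side.npy',allow_pickle=True).item()
for C in(T,S):
  q=cloud(C)[C['range_z']>0];i=inst(q)
  for (a,b,c,d) in((-.06,.17,-.17,-.07),(.1,.17,-.17,-.05),(.17,.22,-.17,-.05)):
    m=(i[:,0]>a)&(i[:,0]<b)&(i[:,1]>c)&(i[:,1]<d);print(a,b,q[m,2].max().round(3),end=' ')
print(tgt(st(.055,-.12,.26),-159),tgt(st(.055,-.12,.054),-159))"
```

```text
75 [374. 243.] stand [ 0.0415 -0.0768] y-range [-0.0877 -0.0674] z [0.0605 0.0691]
-0.06 0.17 0.087 0.1 0.17 0.068 0.17 0.22 0.136 -0.06 0.17 0.086 0.1 0.17 0.064 0.17 0.22 0.135 (array([-100. ,  142.1, -180.6]), array([  0.,   0., -90.])) (array([-100. ,  142.1,   25.4]), array([  0.,   0., -90.]))
```

>>> {"name": "drive_tool", "arguments": {"moves": [[0,-10,-50,0,0,0,1],[0,0,-110,0,0,-10,1],[-20,20,-170,0,0,-20,1],[-50,60,-181,0,0,-30,1],[-80,100,-181,0,0,-40,1],[-100,134,-181,0,0,-50,1],[-100,134,-181,0,0,-60,1],[-100,134,-181,0,0,-70,1],[-100,134,-181,0,0,-80,1],[-100,134,-150,0,0,-90,1],[-100,134,-110,0,0,-90,1],[-100,134,-70,0,0,-90,1]]}}

```text
t: 13.58
eef_pos: [0.6812, -0.0795, 0.3076]
ee_rot: [-3.142, 0.0, -2.775]
force: [0.6, -0.0, -0.1]
width: 0.0005
```

```bash
python3 -c "
from h import *
s=get_state();print(s['t'],s['q'].round(2),s['force'],s['eef_pos'],inst(s['eef_pos']),s['width'],s['ee_rot'])
print(tgt(st(.047,-.12,.054),-159))
for n,b in(('side',(295,205,400,285)),('top',(300,130,400,250))):f=cam(n);bands(f,b);n=='side' and save('side5',cv2.resize(f['img'][150:275,290:420],(624,600)))"
```

```text
13.575 [ 0.17  0.44 -0.09 -0.   -1.04  0.2 ] [ 0.5590932  -0.0448493  -0.14548073] [ 0.68123542 -0.07952124  0.30759857] [ 0.04667517 -0.12000882] 0.00048470721088374105 [-3.14157687e+00  3.99589310e-04 -2.77476308e+00]
(array([-0.3,  0. , 94.3]), array([-0.,  0.,  0.]))
140 [344. 226.] stand [0.0454 0.0654] y-range [0.0273 0.07  ] z [0.0593 0.0699]
80 [374. 243.] stand [ 0.0422 -0.0767] y-range [-0.0856 -0.0672] z [0.0604 0.0691]
82 [365. 168.] stand [ 0.0505 -0.0747] y-range [-0.0821 -0.0667] z [0.0657 0.0712]
```

View pics/side5.png

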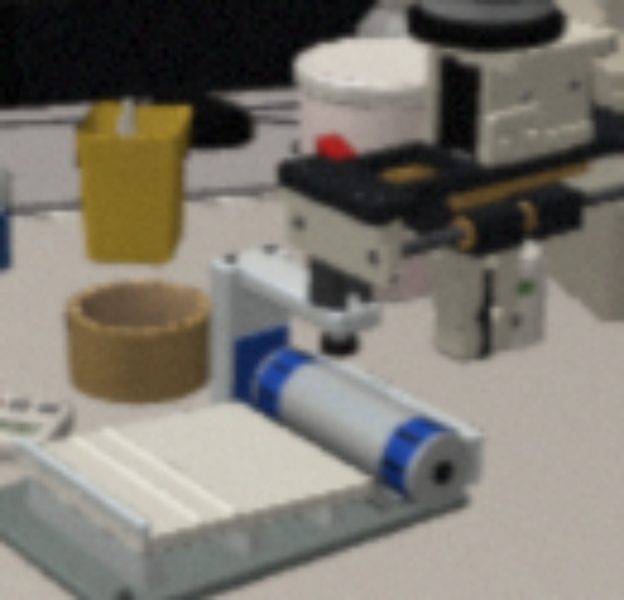

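The column is seated in the vee (bands at (280,375) and (415,455)), about 20 mm short of the stop, with the pad up. Now lower and push on its end.

>>> {"name": "drive_tool", "arguments": {"moves": [[0,0,40,0,0,0,1],[0,0,80,0,0,0,1],[0,0,94,0,0,0,1],[0,0,94,0,0,0,1],[0,6,94,0,0,0,1],[0,12,94,0,0,0,1],[0,16,94,0,0,0,1],[0,19,94,0,0,0,1],[0,22,94,0,0,0,1],[0,25,94,0,0,0,1],[0,28,94,0,0,0,1]]}}

```text
t: 15.05
eef_pos: [0.6714, -0.0534, 0.2148]
ee_rot: [-3.141, 0.0, -2.775]
force: [-0.1, -3.1, 0.8]
width: 0.0005
```

>>> {"name": "drive_tool", "arguments": {"moves": [[0,2,0,0,0,0,1],[0,4,0,0,0,0,1],[0,6,0,0,0,0,1],[0,8,0,0,0,0,1]]}}

```text
t: 15.55
eef_pos: [0.6685, -0.0458, 0.2146]
ee_rot: [3.142, 0.0, -2.775]
force: [1.5, -2.3, 0.4]
width: -0.0001
```

>>> {"name": "drive_tool", "arguments": {"moves": [[0,1,0,0,0,0,1],[0,2,0,0,0,0,1],[0,3,0,0,0,0,1],[0,3,0,0,0,0,1]]}}

```text
t: 16.05
eef_pos: [0.6676, -0.0437, 0.2147]
ee_rot: [-3.141, 0.0, -2.775]
force: [3.9, -6.1, -0.4]
width: 0.0003
```

```bash
python3 -c "
from h import *
s=get_state();print(s['t'],s['force'],inst(s['eef_pos']))
f=cam('side');bands(f,(295,205,400,285))"
```

```text
16.05 [ 3.87103589 -6.09436137 -0.41066205] [ 0.04681412 -0.08171697]
26 [366. 243.] stand [ 0.0382 -0.0542] y-range [-0.0587 -0.0482] z [0.0511 0.0595]
```

>>> {"name": "drive_tool", "arguments": {"moves": [[0,1,0,0,0,0,1],[0,2,0,0,0,0,1],[0,2,0,0,0,0,1],[0,2,0,0,0,0,1]]}}

```text
t: 16.6
eef_pos: [0.6673, -0.0434, 0.2149]
ee_rot: [-3.139, 0.0, -2.775]
force: [5.8, -15.2, -2.2]
width: 0.0001
```

Force rose to 16 N with 0.4 mm of motion, so the column is against the stop. Back off and go above the handle.

>>> {"name": "drive_tool", "arguments": {"moves": [[0,-15,0,0,0,0,1],[0,-30,0,0,0,0,1],[0,-30,-50,0,0,0,1],[0,-30,-110,0,0,5,0.5],[0,-30,-170,0,0,10,0],[0,-30,-205,0,0,16,-0.5],[0,-30,-205,0,0,21.8,-0.5],[0,-30,-205,0,0,21.8,-0.5],[0,-30,-205,0,0,21.8,-0.5]]}}

```text
t: 17.73
eef_pos: [0.6774, -0.0694, 0.4188]
ee_rot: [3.142, -0.002, 3.13]
force: [0.5, 0.4, -0.6]
width: 0.0546
```

```bash
python3 -c "
from h import *
s=get_state();print(s['t'],s['q'].round(2),s['force'],s['eef_pos'],s['width'],s['ee_rot'])
g=[.647,.0345];print(tgt([*g,.26],179.2),tgt([*g,.201],179.2))
f=cam('side');bands(f,(295,205,400,285));
f=cam('top');print(handle(f,.203))
f=cam('side');save('side6',cv2.resize(f['img'][150:275,290:420],(624,600)))"
```

```text
17.725 [ 0.18  0.36  0.05 -0.   -1.26 -0.19] [ 0.53506154  0.38648227 -0.61059607] [ 0.67735996 -0.06938401  0.41877119] 0.05461462650877155 [ 3.14152380e+00 -1.54356210e-03  3.12998927e+00]
(array([ 31.6, 103.5,  -0.5]), array([ 0. , -0.1,  0.1])) (array([ 31.5, 103.5,  58.5]), array([ 0. , -0.1,  0.1]))
68 [344. 225.] stand [0.0442 0.0549] y-range [0.0451 0.0669] z [0.0631 0.0696]
74 [369. 241.] stand [ 0.0412 -0.0579] y-range [-0.0653 -0.0486] z [0.0593 0.0692]
(array([0.64404174, 0.02388125]), np.float64(87.94184520743407), ((643.48046875, 25.446279525756836), (36.00178909301758, 16.5941219329834), 89.15333557128906), 61)
```

View pics/side6.png

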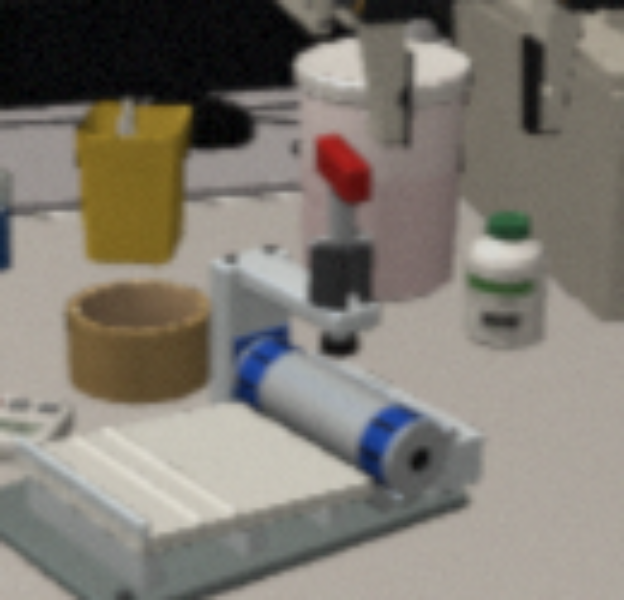

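The column's far band reaches the blue stop (260,350) and the pad is still up. Gripping the handle again.

>>> {"name": "drive_tool", "arguments": {"moves": [[30.5,50,0,0,0,0,-0.4],[30.5,103.5,0,0,0,0,-0.4],[30.5,103.5,0,0,0,0,-0.4],[30.5,103.5,30,0,0,0,-0.4],[30.5,103.5,58.5,0,0,0,-0.4],[30.5,103.5,58.5,0,0,0,-0.2],[30.5,103.5,58.5,0,0,0,1],[30.5,103.5,58.5,0,0,0,1],[30.5,103.5,58.5,0,0,0,1],[30.5,103.5,58.5,0,0,0,1]], "grip_force": 40}}

```text
t: 19.12
eef_pos: [0.6484, 0.0347, 0.3617]
ee_rot: [3.141, 0.001, 3.128]
force: [-1.3, 0.1, -0.7]
width: 0.0182
```

>>> {"name": "drive_tool", "arguments": {"moves": [[0,0,0,0,0,0,1],[0,0,-2,0,0,0,1],[0,0,-4,0,0,0,1],[0,0,-6,0,0,0,1],[0,0,-6,0,0,0,1],[0,0,-6,0,0,0,1]]}}

```text
t: 19.88
eef_pos: [0.6485, 0.0348, 0.3662]
ee_rot: [3.141, -0.001, 3.128]
force: [4.6, 0.1, -9.8]
width: 0.0156
```

>>> {"name": "drive_tool", "arguments": {"moves": [[0,0,-0.7,0,0,7,1],[0,0,-0.7,0,0,14,1],[0,0,-0.7,0,0,21,1],[0,0,-0.7,0,0,28,1],[0,0,-0.7,0,0,35,1]]}}

```text
t: 20.5
eef_pos: [0.6482, 0.0348, 0.3669]
ee_rot: [-3.141, -0.001, 2.513]
force: [3.8, 0.7, -9.8]
width: 0.0159
```

>>> {"name": "drive_tool", "arguments": {"moves": [[0,0,0,0,0,7,1],[0,0,0,0,0,14,1],[0,0,0,0,0,21,1],[0,0,0,0,0,28,1],[0,0,0,0,0,33.5,1],[0,0,0,0,0,33.5,1],[0,0,0,0,0,33.5,1]]}}

```text
t: 21.38
eef_pos: [0.648, 0.035, 0.3671]
ee_rot: [-3.14, -0.001, 1.934]
force: [1.5, 3.7, -9.7]
width: 0.0155
```

>>> {"name": "drive_tool", "arguments": {"moves": [[0,0,3,0,0,0,1],[0,0,7,0,0,0,1],[0,0,11,0,0,0,1],[0,0,15,0,0,0,1],[0,0,18,0,0,0,1],[0,0,20,0,0,0,1],[0,0,20,0,0,0,1]]}}

```text
t: 22.25
eef_pos: [0.6481, 0.0349, 0.3476]
ee_rot: [-3.141, -0.0, 1.933]
force: [-0.7, 5.8, -8.1]
width: 0.0155
```

>>> {"name": "drive_tool", "arguments": {"moves": [[0,0,1,0,0,0,1],[0,0,2,0,0,0,1],[0,0,3,0,0,0,1],[0,0,3,0,0,0,1]]}}

```text
t: 22.75
eef_pos: [0.6481, 0.0349, 0.3451]
ee_rot: [-3.142, -0.0, 1.933]
force: [-1.8, 4.6, -5.7]
width: 0.0156
```

>>> {"name": "drive_tool", "arguments": {"moves": [[0,0,3.5,0,0,0,1],[0,0,4,0,0,0,0.7],[0,0,4,0,0,0,0.2],[0,0,4,0,0,0,-0.3],[0,0,4,0,0,0,-0.4],[0,0,4,0,0,0,-0.4],[0,0,-40,0,0,0,-0.4],[0,0,-100,0,0,0,-0.4],[0,-60,-120,0,0,0,-0.4],[0,-120,-120,0,0,0,-0.4],[0,-180,-120,0,0,0,-0.4],[0,-180,-120,0,0,0,-0.4]]}}

```text
t: 24.25
eef_pos: [0.4765, -0.0305, 0.4661]
ee_rot: [3.139, -0.0, 1.932]
force: [0.9, 0.2, 0.9]
width: 0.0615
```

```bash
python3 -c "
from h import *
s=get_state();print(s['t'],s['force'],s['eef_pos'],s['width'])
f=cam('side');bands(f,(295,205,400,285));us,vs=red(f,(335,160,400,215));print(np.percentile(pts(f,us,vs),[5,50,95],0).round(4))
save('side7',cv2.resize(f['img'][150:275,290:420],(624,600)))
t=cam('top');print(handle(t,.186));
T=np.load('top.npy',allow_pickle=True).item()
save('top7',np.hstack([cv2.resize(q['img'][120:270,250:430],(400,333)) for q in(T,t)]))"
```

```text
24.25 [0.87236948 0.1803629  0.85259893] [ 0.47651421 -0.03054096  0.46606509] 0.061505695465863375
67 [344. 225.] stand [0.0443 0.0541] y-range [0.0445 0.0686] z [0.0625 0.0702]
75 [369. 241.] stand [ 0.0421 -0.0572] y-range [-0.067  -0.0479] z [0.0586 0.0697]
[[0.6231 0.0164 0.1682]
 [0.6462 0.0263 0.1783]
 [0.6721 0.037  0.1856]]
(array([nan, nan]), np.float64(nan), ((0.0, 0.0), (0.0, 0.0), 0.0), 0)h.py:23: RuntimeWarning: Mean of empty slice.
  c=p.mean(0);w,V=np.linalg.eigh(np.cov(p.T));a=np.degrees(np.arctan2(V[1,1],V[0,1]))%180
  ret = um.true_divide(
  avg = a.mean(axis, **keepdims_kw)
h.py:23: RuntimeWarning: Degrees of freedom <= 0 for slice
  c=p.mean(0);w,V=np.linalg.eigh(np.cov(p.T));a=np.degrees(np.arctan2(V[1,1],V[0,1]))%180
  c *= np.true_divide(1, fact)
  c *= np.true_divide(1, fact)
```

View pics/side7.png

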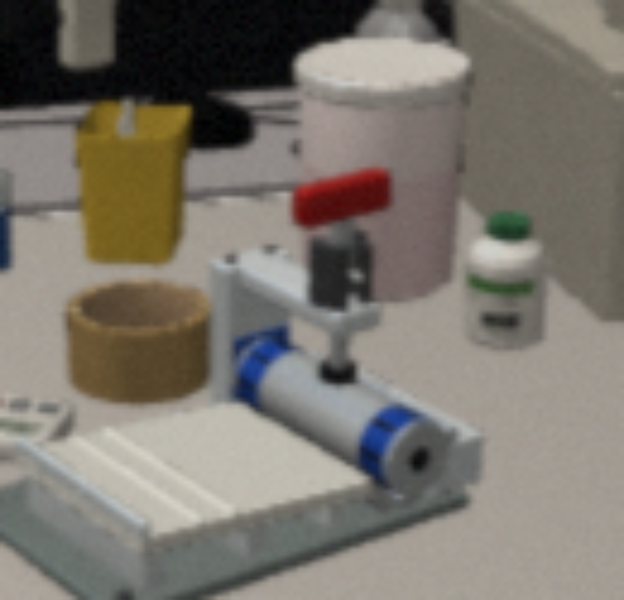

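View pics/top7.png

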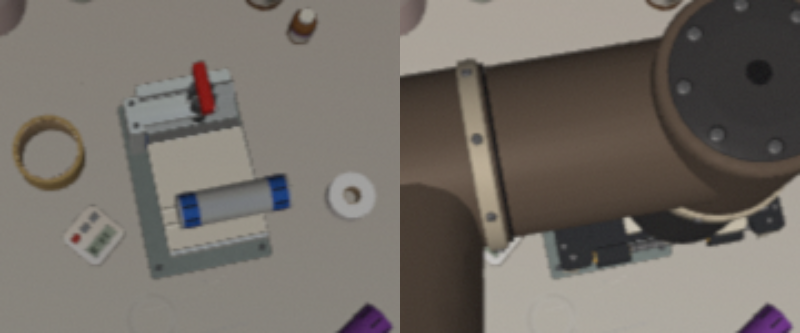

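```bash
python3 -c "
from station import *
print(job_done(), get_state()['t'])"
```

```text
the job is handed in; nothing more can be done
the job is handed in; nothing more can be done
```

The column is clamped in the stand and the job is handed in, at about 24 s of the 69 s allowed. I raised the handle and parked it in its notch, then rolled the column into the vee without lifting it. With the pad still up I slid it to the blue stop, then turned the handle back and lowered the pad onto it with the gripper before letting go.

**Last checks, from the side camera:**
- **Pad and handle:** the pad rests on the column. The bar top is at z ≈ 0.186 m, which fits a plunger height of 0.008 m, and the bar is back in line with the slot.
- **Column:** it is seated, with its top at z ≈ 0.070 m. Its bands lie at about +54 and -57 mm along the vee, so it is centred within 2 mm.
- **Stop contact:** the push force rose to 16 N with only 0.4 mm more motion. The column did not shift after I backed off.
- **Robot:** it is clear of everything, with wrist force at about 1 N or less.

**What failed or disagreed:**
- **First push:** pushing the column straight ahead only built up about 12 N of finger friction. I backed off and pushed forward and up together, and it rolled over the rib.
- **Handle position:** the camera and the gripper disagreed by about 3 mm, within what the grip could take.
- **Last top view:** the arm blocked it, so it confirmed nothing about the handle or the bystanders. The side view showed the tape roll, and the part of the timer in frame, in place. The label roll was out of that crop, so I did not check it again.

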